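# Make up the puncture kit and the brake kit

### The arm

A 6-joint arm with a two-finger parallel gripper is mounted at the origin on a cart in front of the work surface, level with it; the furniture and walls round the work are solid. World frame = base frame: x ahead of the robot, y to its left, z up, the work surface at z = 0. Lengths are in m, angles in rad, forces in N, time in s.
With the tool pointing down it reaches from about 0.35 to 0.775 m from the base axis. Payload 5.5 kg.
Tool frame: the origin (TCP) lies at the very end of the fingers, on their centre line; the grasp point (between the pads) lies 19 mm behind it; x points along the fingers, y is the direction in which the jaws open and shut, and the axes are right-handed (so a half turn about x gives the same grasp; the last joint's range is limited). The gripper opens to 85 mm and grips with 20 to 120 N. Pads are 22 mm wide; open, the fingers measure 114 mm over their backs; the gripper's body (76 mm by 85 mm) begins 54 mm behind the grasp point. The pads swing forward as they close: fully open they stand 13 mm farther back than shut.
Start: joints at [-1.253, 0.313, 0.046, 1.304, 0, 1.431], TCP at [0.254, -0.516, 0.231] pointing down, gripper open.
Joint ranges: [-2.76, 2.76], [-0.86, 1.69], [-1.03, 1.26], [-2.2, 2.34], [-1.47, 1.5], [-3.14, 3.14]. Speed limits (rad/s): [2.57, 2.57, 3.14, 3.14, 3.14, 3.14].

### API

Orientations are given as a 3x3 rotation matrix whose columns are the frame's x, y, z axes.
In Python, from plant import status, cams, ticket gives the robot as it stands.
- The arm moves only by the tool apply_moves, never from a script. Its argument "targets" is text: rows parted by semicolons, each of 7 numbers parted by spaces: the shift along the tool's x, y, z in cm, then the turn, a rotation vector about the tool's x, y, z in degrees, then the finger opening in cm, from 0 to 8.54. In form: dx dy dz wx wy wz claw; .... A call has 1 to 12 rows; each row is the pose to reach, as a shift and turn from the pose commanded when the call began, along the tool's axes at that moment; what a row does not reach only later rows make up. A row lasts 1/10 s, in which the tool goes at most 50 mm and 8.59 degrees, less where a joint would pass 70% of its speed; a pose out of reach is approached as far as the arm can. A call with a gripper value outside its range is refused whole. The fingers move at their own pace and stop on an object; "force" is the grip in N (left out, the last holds). Time passes only in rows, so rows that repeat a pose let the fingers close. It gives the time, the measured TCP pose, the force and the opening at its end, in the units of the state.
- status.sense(): the state, without advancing time (a new reading comes with each control period).
- cams.read_camera(name): name is "side" or "top" or "wrist"; returns the picture (420x560x3 uint8, red, green, blue); there is no depth.
- cams.calibration(name): a dict with "intrinsics" (3x3 intrinsics, pixels), "view" (4x4, takes a point from world to camera coordinates); the wrist camera has in their place "mount" (4x4, takes a point from camera to tool coordinates, whose origin is the TCP and whose axes are the tool frame's). Camera axes: x right, y down, z forward; pixel columns grow to the right and rows downward; lengths in m; the calibration is good to about 2 mm. A picture is of the moment at which its call begins: read the wrist's pose just before it. calibration takes no time and is no camera call.
- ticket.hand_in(): hands the job in, once; it reports no verdict.
The state is a dict: "t": time; "joint_positions": joint angles; "qd": joint speeds; "joint_efforts": joint torques, N m; "tool_pos": TCP position; "tcp_rot": TCP orientation; "force": force on the tool from outside, world axes, zero at the start; "moment": the same for the moment, N m; "grip_width": opening from 0.0 (shut) to 1.0 (fully open).
Only numpy, scipy, OpenCV 4.12 (cv2) and the standard library are available. Lean on these libraries where they do the work, as an engineer would, in place of code of your own. Each camera call takes 0.05 s, during which the arm holds its last target. There are 200 camera calls.

### The job

Make up the two loan kits in their foam inlays. Puncture kit (the longer inlay, with the round hole): lay the tyre lever in its groove, the patch tin over it in the recess, and stand the small jar of rubber solution in the round hole. Brake kit (the shorter inlay): lay the short bright hex key in its L-shaped groove and the box of brake pads over it in the recess; everything ends fully home in its cut-out, the jar upright.

Things in the scene. Friction and masses are not known exactly. Their poses are not given: they have to be found in the camera images.
- puncture_inlay: Longer inlay: grey case 96x218 mm, fixed, black foam inside, foam top at z 29. Origin under its middle on the bench, y along it to the round-hole end. At x 0, y -32: lever groove 28 (x) by 132 (y), floor z 4; over it the tin recess 61x86, its floor (shoulders beside the groove) z 17; finger notch 72x38 down to z 4. Round hole 54 across at x 0, y 71, floor z 4. All mm.
- brake_inlay: Shorter inlay: grey case 104x152 mm, fixed, foam top z 29. Origin under its middle on the bench, y along it to the L foot. L groove, floor z 4: arm x -9.5..9.5, y -65..65; foot x to 41, y 42..65; the key fits with its axes as the inlay's, its origin at x 16, y 0. Over the arm at x 0, y 0: pad recess 64x94, its floor (shoulders) z 17; finger notch 72 (x) by 38 down to z 4. All mm.
- solution_jar: Small round jar of rubber solution with a dark screw lid, standing loose: 44 mm in diameter, 55 mm high, 0.09 kg. Origin at the centre of its underside, z up.
- lever: Plastic tyre lever lying flat, loose, 19 x 122 x 11 mm (x, y, z), a slightly bent flat bar, 0.02 kg. Origin at the centre of its underside, y along it; either way round will do.
- tin: Tin of tube patches lying flat, loose, 52 x 77 x 21 mm (x, y, z), rounded corners and a rim round its lid, the smaller of the two flat boxes, 0.06 kg. Origin at the centre of its underside; either way round will do.
- key: Shorter, bright hex key lying flat, loose: an L of bar 8 mm thick, 119 mm long, foot 40 mm, 0.04 kg. Origin under the middle of its 41 x 119 mm outline: the long arm lies along y at x -16 mm, from y -60 to 50 mm; the foot along +x at y 55 mm. The long arm at x -16, y 0 is the place to grip.
- pads: White carton of brake pads lying flat, loose, 55 x 85 x 23 mm (x, y, z), the larger of the two flat boxes, 0.05 kg. Origin at the centre of its underside; either way round will do.

How it is judged:
By the outcome, as a careful person would: the job done as asked, in the order asked, and still so for the second after the job is handed in, with the robot touching nothing.
It also fails if it takes over 115 s, if anything falls off the work surface, if the arm or the gripper's body presses on something with over 40 N, if the wrist force passes 120 N, or if a joint passes its speed limit or range.

## Working session

There is one attempt and no reset: what is moved stays moved. The work goes in short steps, Python scripts to look and compute and a tool call to move; the robot and the scene stay as the last step left them, time stands still between calls to the robot, and variables do not carry over. Pictures are saved under pics/ and viewed, about 12 in all and at most 16, crops included, and the job is handed in when it is done.

Besides the shell and the picture viewer there is one more tool, called by a JSON object that holds its "api" and its "payload", one argument or row to a line. apply_moves: Moves the arm, as the interface text tells. Its arguments: {"type":"object","properties":{"targets":{"type":"string"},"force":{"type":"number"}},"required":["targets"]}

```bash
ls; mkdir -p pics
python3 - <<'E'
from plant import status, cams
import cv2,numpy as np
s=status.sense(); print({k:np.round(v,3).tolist() for k,v in s.items()})
for n in("top","side","wrist"):
    im=cams.read_camera(n); cv2.imwrite(f"pics/{n}0.png",im[:,:,::-1])
    c=cams.calibration(n); print(n,{k:np.round(v,4).tolist() for k,v in c.items()})
E
```

```text
pics
{'t': 0.0, 'joint_positions': [-1.253, 0.314, 0.045, 1.304, -0.0, 1.431], 'qd': [-0.0, -0.001, 0.0, 0.001, -0.001, -0.0], 'joint_efforts': [0.001, -48.063, 29.853, 0.019, 0.0, 0.0], 'tool_pos': [0.254, -0.515, 0.23], 'tcp_rot': [[-0.001, 0.442, -0.897], [0.002, -0.897, -0.442], [-1.0, -0.002, -0.0]], 'force': [0.238, -1.083, 0.091], 'moment': [-0.007, 0.049, -0.023], 'grip_width': 0.999}
top {'intrinsics': [[518.5006, 0.0, 284.4773], [0.0, 518.5006, 211.5475], [0.0, 0.0, 1.0]], 'view': [[-0.0265, -0.9992, -0.0314, -0.0274], [-0.9978, 0.0283, -0.0593, 0.5046], [0.0601, 0.0298, -0.9977, 1.0891], [0.0, 0.0, 0.0, 1.0]]}
side {'intrinsics': [[407.4698, 0.0, 280.3802], [0.0, 407.4698, 197.6503], [0.0, 0.0, 1.0]], 'view': [[-0.9661, -0.2571, -0.022, 0.4704], [-0.1168, 0.5119, -0.8511, 0.1254], [0.2301, -0.8197, -0.5246, 0.7333], [0.0, 0.0, 0.0, 1.0]]}
wrist {'intrinsics': [[328.6285, 0.0, 278.7219], [0.0, 328.6285, 207.7145], [0.0, 0.0, 1.0]], 'mount': [[0.0001, -0.324, 0.9461, -0.1429], [1.0, -0.0006, -0.0003, -0.0008], [0.0007, 0.9461, 0.324, -0.0834], [0.0, 0.0, 0.0, 1.0]]}
```

View pics/top0.png

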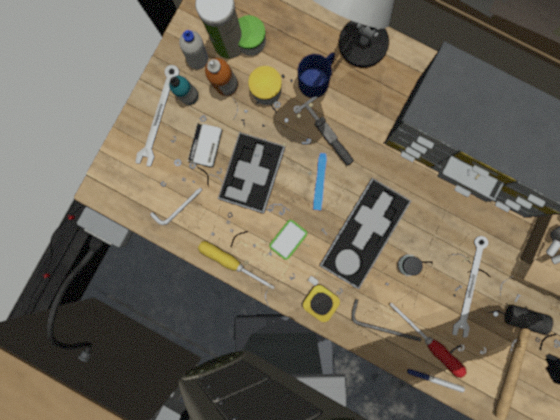

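View pics/side0.png

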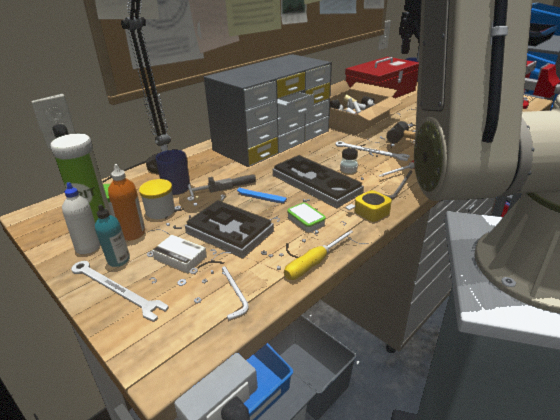

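Top view: brake inlay about (252,172), puncture inlay (366,233), lever (blue) (320,182), tin (green/white) (289,239), pads (206,145), jar (410,265), short key with its elbow near (165,222). I'll zoom in to get corner pixels.

Run:
```python
import cv2
im=cv2.imread("pics/top0.png")
c=im[115:295,140:300]; c2=im[115:295,280:440]
def f(c,x0,y0):
    o=cv2.resize(c,None,fx=4.9,fy=3.3*0+4.9,interpolation=cv2.INTER_CUBIC)
    return o
a=im[120:295,140:440]; k=2.66
o=cv2.resize(a,None,fx=k,fy=k,interpolation=cv2.INTER_CUBIC)
o=cv2.convertScaleAbs(o,alpha=1.5)
for x in range(140,440,20): 
    cv2.line(o,(int((x-140)*k),0),(int((x-140)*k),5 ),(0,255,255),1); cv2.putText(o,str(x),(int((x-140)*k),14),0,.35,(0,255,255))
for y in range(120,295,20):
    cv2.line(o,(0,int((y-120)*k)),(5,int((y-120)*k)),(0,255,255),1); cv2.putText(o,str(y),(6,int((y-120)*k)+4),0,.35,(0,255,255))
cv2.imwrite("pics/topz.png",o)
```

```text
(no output)
```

View pics/topz.png

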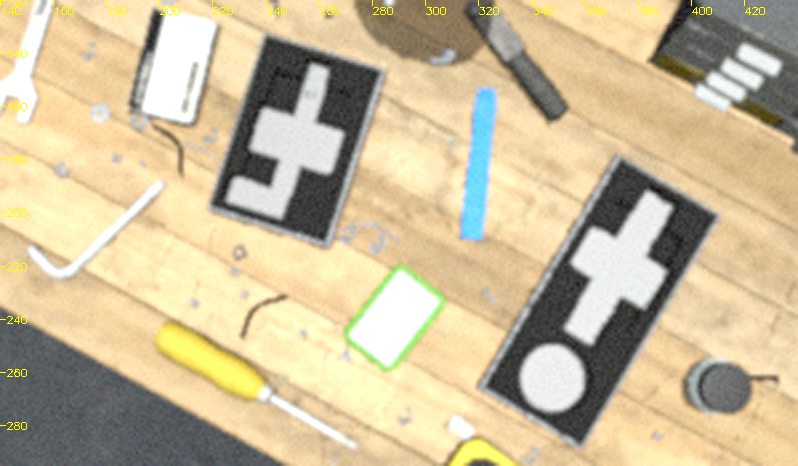

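```bash
cat > h.py <<'E'
import numpy as np, cv2
from scipy.optimize import least_squares
from plant import status, cams
def cam(name, s=None):
    c=cams.calibration(name); K=np.array(c["intrinsics"])
    if "view" in c: return K,np.array(c["view"])
    T=np.eye(4); T[:3,:3]=s["tcp_rot"]; T[:3,3]=s["tool_pos"]
    return K,np.linalg.inv(T@np.array(c["mount"]))
def proj(KV,P):
    K,V=KV; q=(np.asarray(P)@V[:3,:3].T+V[:3,3])@K.T
    return q[:,:2]/q[:,2:]
def back(KV,uv,z):
    K,V=KV; uv=np.atleast_2d(uv); d=np.c_[uv,np.ones(len(uv))]@np.linalg.inv(K).T@V[:3,:3]
    o=-V[:3,:3].T@V[:3,3]; return o+d*((z-o[2])/d[:,2])[:,None]
def world(p,L):
    "p=(x,y,yaw); L: points in object frame (m)"
    c,s=np.cos(p[2]),np.sin(p[2]); L=np.asarray(L,float)
    return np.c_[p[0]+c*L[:,0]-s*L[:,1],p[1]+s*L[:,0]+c*L[:,1],L[:,2]]
def fit(KV,uv,L,p0=None):
    "pose from clicked pixels of known object points; tries several yaws"
    best=None
    b=back(KV,uv,np.mean(np.asarray(L)[:,2])).mean(0)
    for y in (np.arange(8)*np.pi/4 if p0 is None else [p0[2]]):
        r=least_squares(lambda p:(proj(KV,world(p,L))-uv).ravel(),[b[0],b[1],y] if p0 is None else p0,x_scale=[.01,.01,.05])
        if best is None or r.cost<best.cost: best=r
    p=best.x; p[2]=(p[2]+np.pi)%(2*np.pi)-np.pi
    return p,np.sqrt(np.mean(best.fun**2))
def rect(w,h,z): return np.array([[-w/2,-h/2,z],[w/2,-h/2,z],[w/2,h/2,z],[-w/2,h/2,z]])/1e3
def go(s,tgt,jaw):
    """cm shift and turn about tool x (deg) to put the downward TCP at tgt (m), jaws along yaw jaw"""
    R=np.array(s["tcp_rot"]); d=R.T@(np.array(tgt)-s["tool_pos"])*100
    y=np.array([np.cos(jaw),np.sin(jaw),0])
    if y@R[:,1]<0: y=-y
    from scipy.spatial.transform import Rotation as Ro
    Rt=np.c_[[0,0,-1.],y,np.cross([0,0,-1.],y)]
    return np.round(d,2),np.round(np.degrees(Ro.from_matrix(R.T@Rt).as_rotvec()),2)
E
python3 - <<'E'
from h import *
KV=cam("top"); px=lambda a:np.array(a,float)/2.66+[140,120]
J={}
def do(n,uv,L):
    p,r=fit(KV,px(uv),L); J[n]=p; print(n,np.round(p[:2]*1000,1),round(np.degrees(p[2]),1),"rms",round(r,2),"reach",round(np.hypot(*p[:2]),3))
# inlay corners: (-,-),(+,-),(+,+),(-,+)
do("brake",[(384,71),(265,36),(210,209),(328,245)],rect(104,152,29))
do("punc",[(717,215),(618,156),(480,386),(582,444)],rect(96,218,29))
do("tin",[(444,298),(401,266),(346,335),(388,370)],rect(52,77,21))
do("pads",[(218,22),(163,10),(140,115),(190,124)],rect(55,85,23))
do("lever",[(496,89),(477,88),(460,238),(481,240)],rect(19,122,11))
do("key",[(160,185),(60,275),(33,250)],np.array([[-16,-60,6],[-16,55,6],[20,55,6]])/1e3)
print("jar lid",back(KV,px([(725,387)]),.055)*1000)
print("hole", world(J["punc"],[[0,.071,.004]])*1000, back(KV,px([(552,378)]),.004)*1000)
E
```

```text
brake [587.3  25.8] 71.2 rms 1.42 reach 0.588
punc [ 453.9 -209.1] 57.5 rms 1.71 reach 0.5
tin [444.6 -48.2] 50.2 rms 1.83 reach 0.447
pads [649.5 120.8] 75.5 rms 1.96 reach 0.661
lever [ 566.2 -118.6] 82.3 rms 0.51 reach 0.578
key [530.9 192.8] 42.0 rms 1.12 reach 0.565
jar lid [[ 384.68485162 -298.56745989   55.        ]]
hole [[ 394.04489349 -170.98132829    4.        ]] [[ 392.76783468 -172.27036334    4.        ]]
```

Run:
```python
from h import *
s=status.sense()
print(go(s,[.566,-.119,.15],np.radians(82.3)))
```

```text
(array([  8.1 , -21.76, -45.51]), array([3.393e+01, 1.000e-02, 8.000e-02]))
```

{"api": "apply_moves", "payload": {
  "targets": "2 -10 -21 16 0 0 8.5; 4 -21.8 -45.5 34 0 0 8.5; 4 -21.8 -45.5 34 0 0 8.5; 4 -21.8 -45.5 34 0 0 8.5; 4 -21.8 -45.5 34 0 0 8.5; 4 -21.8 -45.5 34 0 0 8.5; 4 -21.8 -45.5 34 0 0 8.5; 4 -21.8 -45.5 34 0 0 8.5; 4 -21.8 -45.5 34 0 0 8.5; 8.1 -21.8 -45.5 34 0 0 8.5; 8.1 -21.8 -45.5 34 0 0 8.5; 8.1 -21.8 -45.5 34 0 0 8.5"
}}

```text
t: 1.35
tool_pos: [0.5656, -0.1155, 0.1468]
tcp_rot: [[-0.005, -0.13, -0.991], [0.002, -0.991, 0.13], [-1.0, -0.002, 0.005]]
force: [-0.9, 0.8, 0.7]
grip_width: 0.987
```

Run:
```python
from h import *
s=status.sense(); im=cams.read_camera("wrist"); cv2.imwrite("pics/w1.png",im[:,:,::-1])
import pickle; pickle.dump(s,open("w1.pkl","wb"))
print(s["t"],np.round(s["tool_pos"],4),np.round(s["tcp_rot"],3))
o=cv2.resize(im[:,:,::-1],None,fx=1.42,fy=1.42,interpolation=cv2.INTER_CUBIC)
cv2.imwrite("pics/w1b.png",o)
```

```text
1.35 [ 0.5656 -0.1155  0.1468] [[-0.005 -0.13  -0.991]
 [ 0.002 -0.991  0.13 ]
 [-1.    -0.002  0.005]]
```

View pics/w1b.png

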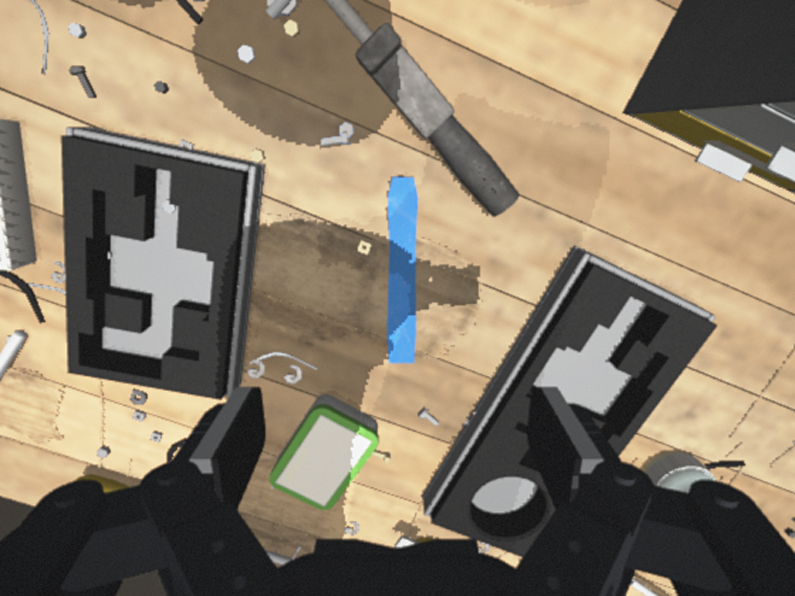

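Wrist view shows the lever centred at (402,270) of the enlarged picture, both inlays (puncture top corners (590,258), (715,323), (437,522); brake (250,165), (63,138), (70,372), (222,397)), and the tin at (325,455).

Run:
```python
from h import *
import pickle; s=pickle.load(open("w1.pkl","rb")); KV=cam("wrist",s); px=lambda a:np.array(a,float)/1.42
def do(n,uv,L):
    p,r=fit(KV,px(uv),L); print(n,np.round(p[:2]*1000,1),round(np.degrees(p[2]),1),"rms",round(r,2)); return p,np.round((proj(KV,world(p,L))*1.42-uv),0).tolist()
print(do("brake",[(250,165),(63,138),(70,372),(222,397)],rect(104,152,29)[[0,1,2,3]]))
print(do("punc",[(715,323),(590,258),(437,522)],rect(96,218,29)[:3]))
print(do("tin",[(378,432),(318,403),(272,478),(330,508)],rect(52,77,19)))
im=cv2.imread("pics/w1.png")
hsv=cv2.cvtColor(im,cv2.COLOR_BGR2HSV)
m=cv2.inRange(hsv,(95,90,40),(115,255,255)); 
n,l,st,ce=cv2.connectedComponentsWithStats(m); i=1+st[1:,4].argmax()
r=cv2.minAreaRect(np.argwhere(l==i)[:,::-1].astype(np.float32)); print(r)
bp=cv2.boxPoints(r); B=back(KV,bp,.008); print(B.mean(0)*1000, [np.linalg.norm(B[k]-B[k-1])*1000 for k in range(2)], [np.degrees(np.arctan2(*(B[k]-B[k-1])[1::-1])) for k in range(2)])
print("tcp px",proj(KV,[np.array(s["tool_pos"])])*1.42)
```

```text
brake [586.1  26.4] 71.1 rms 5.04
(array([0.58611052, 0.02642956, 1.24126681]), [[4.0, 2.0], [-7.0, -11.0], [-5.0, 6.0], [9.0, 9.0]])
punc [ 448.5 -210.9] 59.3 rms 4.56
(array([ 0.44849337, -0.21093299,  1.03456789]), [[10.0, -4.0], [-3.0, 0.0], [-8.0, 8.0]])
tin [443.1 -47.9] 52.4 rms 2.37
(array([ 0.44309373, -0.04789517,  0.91476001]), [[6.0, 1.0], [-2.0, -4.0], [-5.0, 3.0], [2.0, 2.0]])
((283.0, 189.5), (131.0, 20.0), 90.0)
[ 563.98736511 -118.2165646     8.        ] [np.float64(121.59765911464335), np.float64(16.65168902996054)] [np.float64(-7.862076960556001), np.float64(-97.52404485735791)]
tcp px [[397.57872179 387.63284885]]
```

```bash
cat >> h.py <<'E'
def dens(P,n=12):
    P=np.array(P,float); return np.vstack([np.linspace(P[i],P[(i+1)%len(P)],n) for i in range(len(P))])
def sh(x,y,w,h,z): return rect(w,h,z)+np.array([x,y,0])/1e3
a=np.linspace(0,2*np.pi,40)
circ=lambda x,y,r,z: np.c_[x+r*np.cos(a),y+r*np.sin(a),0*a+z]/1e3
OUT={"punc":[sh(0,-32,28,132,29),sh(0,-32,61,86,29),sh(0,-32,72,38,29),circ(0,71,27,29),sh(0,-32,28,132,4),sh(0,-32,72,38,4),circ(0,71,27,4),rect(96,218,29)],
"brake":[sh(0,0,19,130,29),sh(0,0,64,94,29),sh(0,0,72,38,29),sh(25.25,53.5,31.5,23,29),sh(0,0,19,130,4),sh(0,0,72,38,4),sh(25.25,53.5,31.5,23,4),rect(104,152,29)]}
def draw(im,KV,p,which,k):
    for L in OUT[which]:
        q=np.round(proj(KV,world(p,L))*k).astype(int)
        cv2.polylines(im,[q.reshape(-1,1,2)],True,(0,255,255) if L[0,2]>.02 else (255,0,255),1)
E
python3 - <<'E'
from h import *
import pickle; s=pickle.load(open("w1.pkl","rb")); KV=cam("wrist",s); px=lambda a:np.array(a,float)/1.42
def fi(uv,w,h,idx,p0):
    sg=np.array([[-1,-1],[1,-1],[1,1],[-1,1]])[idx]
    def L(d): return np.c_[sg*[(w/2-d),(h/2-d)],np.full(len(idx),29)]/1e3
    r=least_squares(lambda p:(proj(KV,world(p[:3],L(p[3])))-px(uv)).ravel(),list(p0)+[3],x_scale=[.01,.01,.05,1])
    print(np.round(r.x,4),np.degrees(r.x[2]),np.sqrt(np.mean(r.fun**2))); return r.x[:3]
b=fi([(250,165),(63,138),(70,372),(222,397)],104,152,[0,1,2,3],[.587,.026,1.24])
p=fi([(715,323),(590,258),(437,522)],96,218,[0,1,2],[.45,-.21,1.02])
o=cv2.imread("pics/w1b.png"); o=cv2.convertScaleAbs(o,alpha=1.4,beta=20)
draw(o,KV,b,"brake",1.42);draw(o,KV,p,"punc",1.42)
cv2.imwrite("pics/w1c.png",o[120:560])
E
```

```text
[0.5877 0.0261 1.2422 3.8412] 71.17122477677826 2.205714026595563
[ 0.4521 -0.2105  1.0223  4.4013] 58.57570400005139 1.7919249252107796
```

View pics/w1c.png

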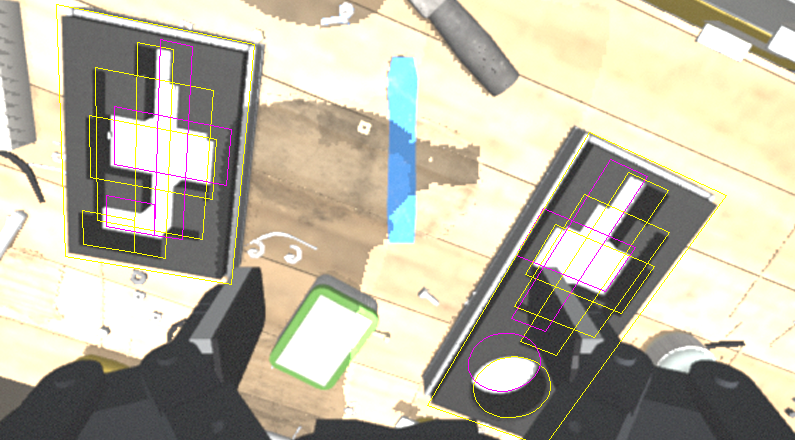

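Overlay agrees with the visible cut-outs to about 2 mm (hole rim (475–550, 355–418), brake recess and foot). Next is gripping the lever.

Run:
```python
from h import *
cams.read_camera("side")
s=status.sense()
print(np.round(s["tool_pos"],4),go(s,[.5645,-.1183,.06],np.radians(82.1)),s["grip_width"])
```

```text
[ 0.5655 -0.1185  0.1495] (array([ 8.95, -0.01,  0.08]), array([ 0.22,  0.12, -0.  ])) 0.9961158747397798
```

{"api": "apply_moves", "payload": {
  "targets": "4 0 0.1 0 0 0 4; 8 0 0.1 0 0 0 4; 11 0 0.1 0 0 0 4; 13 0 0.1 0 0 0 4; 14.2 0 0.1 0 0 0 4; 14.6 0 0.1 0 0 0 4; 14.6 0 0.1 0 0 0 4; 14.6 0 0.1 0 0 0 1; 14.6 0 0.1 0 0 0 1; 14.6 0 0.1 0 0 0 1; 14.6 0 0.1 0 0 0 1; 14.6 0 0.1 0 0 0 1",
  "force": 30
}}

```text
t: 2.65
tool_pos: [0.5661, -0.1196, 0.0059]
tcp_rot: [[0.003, -0.135, -0.991], [-0.002, -0.991, 0.135], [-1.0, 0.001, -0.003]]
force: [-0.9, -0.7, 6.7]
grip_width: 0.199
```

{"api": "apply_moves", "payload": {
  "targets": "-2 0 0 0 0 0 1; -6 0 0 0 0 0 1; -10 0 0 0 0 0 1; -10 0 0 0 0 0 1; -10 0 0 0 0 0 1"
}}

```text
t: 3.15
tool_pos: [0.566, -0.1193, 0.1058]
tcp_rot: [[0.003, -0.135, -0.991], [-0.001, -0.991, 0.135], [-1.0, 0.001, -0.003]]
force: [-0.2, -0.5, -1.5]
grip_width: 0.199
```

```bash
cat >> h.py <<'E'
PUNC=np.array([.4525,-.2103,np.radians(58.2)]); BRAKE=np.array([.5877,.0261,np.radians(71.2)])
def at(p,x,y,z): return world(p,[[x/1e3,y/1e3,z/1e3]])[0]
E
python3 - <<'E'
from h import *
s=status.sense(); t=at(PUNC,0,-32,100)
print(np.round(s["tool_pos"],4),s["grip_width"],t,go(s,t,PUNC[2]),s["joint_positions"])
E
```

```text
[ 0.566  -0.1193  0.1058] 0.19938341900707568 [ 0.47969657 -0.22716259  0.1       ] (array([ 0.56, 11.85,  7.1 ]), array([24.04, -0.19, -0.  ])) [-3.46456988e-01  3.82855158e-01 -1.69974084e-01  1.01464736e+00
 -1.50966917e-05  2.93052678e+00]
```

Joint 6 would pass its range turning that way, so I use the half-turn equivalent (−156°).

{"api": "apply_moves", "payload": {
  "targets": "0 2 1 -8 0 0 1; 0 5 3 -16 0 0 1; 0 8 5 -24 0 0 1; 0 11 7 -32 0 0 1; 0.6 11.85 7.1 -40 0 0 1; 0.6 11.85 7.1 -48 0 0 1; 0.6 11.85 7.1 -56 0 0 1; 0.6 11.85 7.1 -64 0 0 1; 0.6 11.85 7.1 -72 0 0 1; 0.6 11.85 7.1 -80 0 0 1; 0.6 11.85 7.1 -88 0 0 1; 0.6 11.85 7.1 -96 0 0 1"
}}

```text
t: 4.35
tool_pos: [0.4774, -0.226, 0.0965]
tcp_rot: [[-0.003, 1.0, -0.025], [0.002, -0.025, -1.0], [-1.0, -0.003, -0.002]]
force: [0.2, -0.6, -0.4]
grip_width: 0.2
```

{"api": "apply_moves", "payload": {
  "targets": "0 0 0 -8 0 0 1; 0 0 0 -16 0 0 1; 0 0 0 -24 0 0 1; 0 0 0 -32 0 0 1; 0 0 0 -40 0 0 1; 0 0 0 -48 0 0 1; 0 0 0 -56 0 0 1; 0 0 0 -60 0 0 1; 0 0 0 -60 0 0 1; 0 0 0 -60 0 0 1"
}}

```text
t: 5.35
tool_pos: [0.4778, -0.2263, 0.0972]
tcp_rot: [[-0.002, 0.528, 0.849], [0.001, 0.849, -0.528], [-1.0, 0.0, -0.002]]
force: [-0.2, -0.6, 0.5]
grip_width: 0.2
```

Run:
```python
from h import *
s=status.sense(); t=at(PUNC,0,-32,100)
print(np.round(s["tool_pos"],4),s["grip_width"],t,go(s,t,PUNC[2]),np.round(s["joint_positions"],2))
im=cams.read_camera("wrist")
KV=cam("wrist",s)
o=cv2.resize(im[:,:,::-1],None,fx=1.42,fy=1.42,interpolation=cv2.INTER_CUBIC); draw(o,KV,PUNC,"punc",1.42); cv2.imwrite("pics/w2.png",o)
```

```text
[ 0.4778 -0.2263  0.0972] 0.19972381465971933 [ 0.47969657 -0.22716259  0.1       ] (array([-0.28,  0.03,  0.2 ]), array([-0.07, -0.12, -0.  ])) [-0.59  0.31 -0.31  0.96 -0.   -0.04]
```

View pics/w2.png

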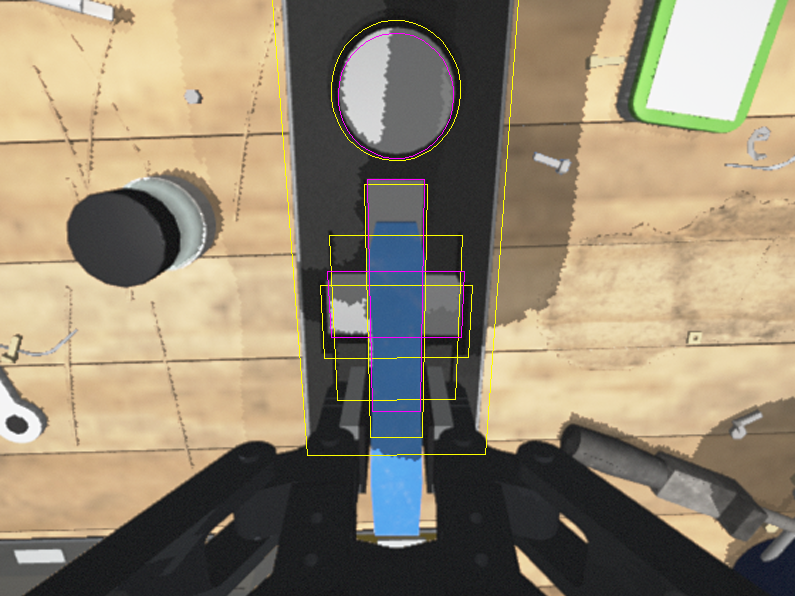

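Lever is straight in the grip over its groove; the drawn floors match the visible ones (hole (338–455, 28–155), groove end at row 180) within about 1 mm. Lever end at (395,221).

Run:
```python
from h import *
s=status.sense(); KV=cam("wrist",s)
e=back(KV,[(395/1.42,221/1.42)],s["tool_pos"][2]+.006)[0]; print(e, np.linalg.norm((e-s["tool_pos"])[:2]))
l=back(KV,[(122/1.42,238/1.42)],.055)[0]; print("jar lid",l)
print(go(s,at(PUNC,0,-32,8),PUNC[2]))
```

```text
[ 0.4267304  -0.19453894  0.10342414] 0.0604061134981947
jar lid [ 0.38149557 -0.29608556  0.055     ]
(array([8.94, 0.03, 0.19]), array([-0.06, -0.09, -0.  ]))
```

{"api": "apply_moves", "payload": {
  "targets": "3 0 0.2 0 0 0 1; 5.5 0 0.2 0 0 0 1; 7 0 0.2 0 0 0 1; 8 0 0.2 0 0 0 1; 8.4 0 0.2 0 0 0 1; 8.75 0 0.2 0 0 0 1; 8.75 0 0.2 0 0 0 1; 8.75 0 0.2 0 0 0 1"
}}

```text
t: 6.2
tool_pos: [0.4808, -0.2283, 0.0115]
tcp_rot: [[0.001, 0.527, 0.85], [-0.001, 0.85, -0.527], [-1.0, -0.0, 0.001]]
force: [-0.5, -0.1, -0.5]
grip_width: 0.2
```

{"api": "apply_moves", "payload": {
  "targets": "0.1 0 0 0 0 0 1; 0.1 0 0 0 0 0 1; 0.1 0 0 0 0 0 3.2; 0.1 0 0 0 0 0 3.2; 0.1 0 0 0 0 0 3.2; -3 0 0 0 0 0 3.2; -8 0 0 0 0 0 3.2; -12 0 0 0 0 0 8.5; -12 0 0 0 0 0 8.5; -12 0 0 0 0 0 8.5"
}}

```text
t: 7.2
tool_pos: [0.4811, -0.2285, 0.132]
tcp_rot: [[0.003, 0.527, 0.85], [-0.002, 0.85, -0.527], [-1.0, -0.0, 0.003]]
force: [0.1, 0.1, -1.2]
grip_width: 0.867
```

Run:
```python
from h import *
s=status.sense(); KV=cam("wrist",s); im=cams.read_camera("wrist")
o=cv2.resize(im[:,:,::-1],None,fx=1.42,fy=1.42,interpolation=cv2.INTER_CUBIC); cv2.imwrite("pics/w3.png",o)
print(s["force"],np.round(s["tool_pos"],4),np.round(s["joint_positions"],2))
import pickle; pickle.dump(s,open("w3.pkl","wb"))
```

```text
[ 0.09641533  0.06968542 -1.21933423] [ 0.4811 -0.2285  0.132 ] [-0.59  0.28 -0.25  1.04 -0.   -0.04]
```

View pics/w3.png

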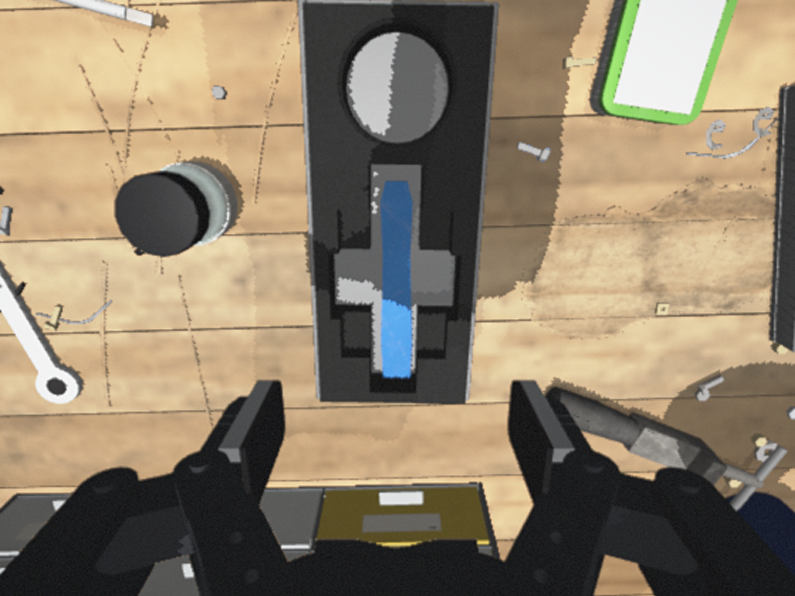

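Lever lies in its groove, ends at (397,180) and (397,378), inside the groove ends (165, 390). Jar lid at (162,213). Now the tin.

Run:
```python
from h import *
s=status.sense()
print(go(s,[.444,-.048,.13],np.radians(51)))
```

```text
(array([  0.05,  13.38, -12.54]), array([7.23, 0.01, 0.  ]))
```

{"api": "apply_moves", "payload": {
  "targets": "0 3 -3 3 0 0 8.5; 0 7 -7 6 0 0 8.5; 0 10 -10 7.2 0 0 8.5; 0 13.4 -12.5 7.2 0 0 8.5; 0 13.4 -12.5 7.2 0 0 8.5; 0 13.4 -12.5 7.2 0 0 8.5; 0 13.4 -12.5 7.2 0 0 8.5"
}}

```text
t: 7.95
tool_pos: [0.4443, -0.0486, 0.1299]
tcp_rot: [[-0.001, 0.629, 0.777], [-0.0, 0.777, -0.629], [-1.0, -0.001, -0.001]]
force: [-0.0, 0.4, 0.4]
grip_width: 0.995
```

```bash
cat >> h.py <<'E'
def blobrect(KV,m,z):
    n,l,st,ce=cv2.connectedComponentsWithStats(m); i=1+st[1:,4].argmax()
    w=back(KV,np.argwhere(l==i)[:,::-1].astype(float),z)[:,:2]*1000
    r=cv2.minAreaRect(w.astype(np.float32)); return r,st[i]
E
python3 - <<'E'
from h import *
s=status.sense(); KV=cam("wrist",s); im=cams.read_camera("wrist")[:,:,::-1].copy()
cv2.imwrite("pics/w4.png",im)
hsv=cv2.cvtColor(im,cv2.COLOR_BGR2HSV)
m=cv2.inRange(hsv,(40,90,50),(80,255,255))
print(blobrect(KV,m,.019),blobrect(KV,m,.021),np.round(s["tool_pos"],4))
E
```

```text
(((441.2532043457031, -46.697349548339844), (51.754703521728516, 77.46405029296875), 50.49728775024414), array([ 246,  153,   66,   92, 1732], dtype=int32)) (((440.7628173828125, -46.29304504394531), (51.34706115722656, 76.85389709472656), 50.49729537963867), array([ 246,  153,   66,   92, 1732], dtype=int32)) [ 0.4443 -0.0486  0.1299]
```

View pics/w4.png

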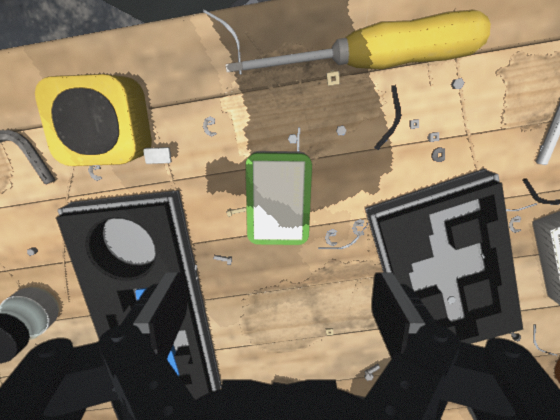

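Tin found at (441.2, −46.6) mm, 51.7×77.5 mm, yaw 50.5° (sizes match); seen at (246–311, 153–244).

Run:
```python
from h import *
s=status.sense()
print(go(s,[.4412,-.0466,.006],np.radians(50.5)))
```

```text
(array([12.41, -0.02, -0.39]), array([ 0.46, -0.05,  0.04]))
```

{"api": "apply_moves", "payload": {
  "targets": "2 0 -0.4 0.5 0 0 7.5; 6 0 -0.4 0.5 0 0 7.5; 9 0 -0.4 0.5 0 0 7.5; 11 0 -0.4 0.5 0 0 7.5; 12.4 0 -0.4 0.5 0 0 7.5; 12.4 0 -0.4 0.5 0 0 7.5; 12.4 0 -0.4 0.5 0 0 4.5; 12.4 0 -0.4 0.5 0 0 4.5; 12.4 0 -0.4 0.5 0 0 4.5; 12.4 0 -0.4 0.5 0 0 4.5; 12.4 0 -0.4 0.5 0 0 4.5",
  "force": 30
}}

```text
t: 9.1
tool_pos: [0.4422, -0.0461, 0.0076]
tcp_rot: [[0.002, 0.636, 0.772], [-0.001, 0.772, -0.636], [-1.0, 0.0, 0.002]]
force: [-0.5, -1.3, 4.5]
grip_width: 0.605
```

{"api": "apply_moves", "payload": {
  "targets": "-1 0 0 0 0 0 4.5; -4 0 0 0 0 0 4.5; -8 0 0 0 0 0 4.5; -8 0 0 0 0 0 4.5; -8 0 0 0 0 0 4.5"
}}

```text
t: 9.6
tool_pos: [0.4424, -0.0458, 0.0881]
tcp_rot: [[0.003, 0.636, 0.772], [-0.001, 0.772, -0.636], [-1.0, 0.001, 0.003]]
force: [0.2, 0.5, -0.3]
grip_width: 0.601
```

Run:
```python
from h import *
s=status.sense()
print(go(s,at(PUNC,0,-32,86),PUNC[2]),np.round(s["joint_positions"],2))
```

```text
(array([  0.23, -11.63,  14.41]), array([-7.66,  0.16, -0.06])) [-0.28  0.16 -0.52  0.88  0.    0.4 ]
```

{"api": "apply_moves", "payload": {
  "targets": "0 -3 3 -3 0 0 4.5; 0 -6 7 -6 0 0 4.5; 0 -9 11 -7.7 0 0 4.5; 0 -11.6 14.4 -7.7 0 0 4.5; 0 -11.6 14.4 -7.7 0 0 4.5; 0 -11.6 14.4 -7.7 0 0 4.5; 0 -11.6 14.4 -7.7 0 0 4.5"
}}

```text
t: 10.3
tool_pos: [0.4775, -0.2253, 0.0856]
tcp_rot: [[-0.003, 0.526, 0.85], [0.002, 0.85, -0.526], [-1.0, 0.0, -0.003]]
force: [-0.2, 0.0, -0.9]
grip_width: 0.6
```

Run:
```python
from h import *
s=status.sense(); KV=cam("wrist",s); im=cams.read_camera("wrist")[:,:,::-1].copy()
cv2.imwrite("pics/w5.png",im)
hsv=cv2.cvtColor(im,cv2.COLOR_BGR2HSV)
m=cv2.inRange(hsv,(40,90,50),(80,255,255)); r=blobrect(KV,m,s["tool_pos"][2]-.007+.02); print(r)
print(np.round(s["tool_pos"],4),go(s,at(PUNC,0,-32,26),PUNC[2]),s["grip_width"])
```

```text
(((476.2928466796875, -224.358154296875), (52.20148849487305, 77.05159759521484), 58.197532653808594), array([ 218,  207,  122,  149, 5284], dtype=int32))
[ 0.4775 -0.2253  0.0856] (array([ 5.96, -0.05,  0.3 ]), array([ 0.05, -0.19, -0.02])) 0.6001679879152233
```

{"api": "apply_moves", "payload": {
  "targets": "2 -0.05 0.4 0 0 0 4.5; 4 -0.05 0.4 0 0 0 4.5; 4.8 -0.05 0.4 0 0 0 4.5; 5.3 -0.05 0.4 0 0 0 4.5; 5.7 -0.05 0.4 0 0 0 4.5; 6.1 -0.05 0.4 0 0 0 4.5; 6.1 -0.05 0.4 0 0 0 4.5; 6.1 -0.05 0.4 0 0 0 4.5"
}}

```text
t: 11.15
tool_pos: [0.4817, -0.229, 0.0258]
tcp_rot: [[-0.0, 0.526, 0.85], [0.001, 0.85, -0.526], [-1.0, 0.0, -0.001]]
force: [-1.3, 1.2, -0.6]
grip_width: 0.599
```

{"api": "apply_moves", "payload": {
  "targets": "0.2 0 -0.1 0 0 0 4.5; 0.35 0 -0.1 0 0 0 4.5; 0.35 0 -0.1 0 0 0 4.5; 0.35 0 -0.1 0 0 0 4.5"
}}

```text
t: 11.55
tool_pos: [0.4816, -0.229, 0.0245]
tcp_rot: [[0.002, 0.527, 0.85], [-0.001, 0.85, -0.527], [-1.0, -0.0, 0.002]]
force: [-4.1, 4.3, 14.8]
grip_width: 0.595
```

{"api": "apply_moves", "payload": {
  "targets": "-0.1 0 0 0 0 0 6; -0.1 0 0 0 0 0 6; -0.1 0 0 0 0 0 6; -1 0 0 0 0 0 6.2; -4 0 0 0 0 0 6.5; -8 0 0 0 0 0 6.5; -11 0 0 0 0 0 8.5; -11 0 0 0 0 0 8.5; -11 0 0 0 0 0 8.5"
}}

```text
t: 12.45
tool_pos: [0.4816, -0.2291, 0.1332]
tcp_rot: [[0.002, 0.526, 0.85], [-0.001, 0.85, -0.526], [-1.0, -0.0, 0.002]]
force: [0.5, 0.2, -0.0]
grip_width: 0.997
```

Run:
```python
from h import *
import pickle
s=status.sense(); KV=cam("wrist",s); im=cams.read_camera("wrist")[:,:,::-1].copy(); pickle.dump(s,open("w6.pkl","wb"))
cv2.imwrite("pics/w6.png",im)
hsv=cv2.cvtColor(im,cv2.COLOR_BGR2HSV)
m=cv2.inRange(hsv,(40,90,50),(80,255,255)); r=blobrect(KV,m,.037); print(r,at(PUNC,0,-32,0))
o=cv2.resize(im,None,fx=1.42,fy=1.42,interpolation=cv2.INTER_CUBIC); cv2.imwrite("pics/w6b.png",o)
print(s["force"],np.round(s["tool_pos"],4))
```

```text
(((481.4368591308594, -228.53126525878906), (52.71084213256836, 77.44886016845703), 58.1871452331543), array([ 244,  160,   71,   96, 1966], dtype=int32)) [ 0.47969657 -0.22716259  0.        ]
[ 5.44148571e-01  2.37813895e-01 -9.99886585e-05] [ 0.4816 -0.2291  0.1332]
```

View pics/w6b.png

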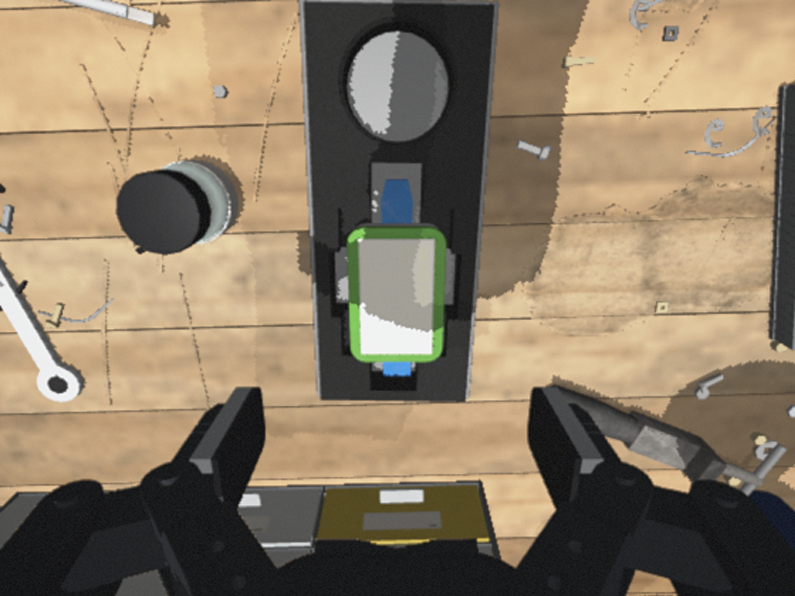

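Tin sits in the recess, 2 mm off centre along y (clearance 4.5), yaw matching; the lever ends are still visible beyond it. Jar lid centre (160,212), width 118–202.

Run:
```python
from h import *
import pickle
s=pickle.load(open("w6.pkl","rb")); KV=cam("wrist",s); f=1/1.42
P=back(KV,np.array([(160,212),(117,210),(209,210),(160,170),(160,254)])*f,.055)*1000; print(P)
print(np.linalg.norm(P[1]-P[2]),np.linalg.norm(P[3]-P[4]))
print(proj(KV,np.array([[.3815,-.297,.055],[.3815,-.297,0]]))*1.42)
c=P[0]/1000; a=np.linspace(0,2*np.pi,30)
im=cv2.imread("pics/w6b.png")
for z in(0,.055):
    q=proj(KV,np.c_[c[0]+.022*np.cos(a),c[1]+.022*np.sin(a),0*a+z])*1.42; print(z,q.min(0),q.max(0))
s=status.sense(); print(go(s,[c[0],c[1],.10],PUNC[2]))
```

```text
[[ 380.76407742 -297.16288436   55.        ]
 [ 369.36965959 -313.7513282    55.        ]
 [ 392.21566432 -276.91854816   55.        ]
 [ 366.12345741 -284.36082049   55.        ]
 [ 396.28732024 -310.73673206   55.        ]]
43.34274584525787 40.06928164813017
[[161.30304345 213.1463771 ]
 [206.05208773 198.02163311]]
0 [167.00959474 157.81391334] [242.93052731 234.17772361]
0.055 [112.55271858 163.6461709 ] [207.02843647 257.10843882]
(array([  3.2, -11.1,  -4.9]), array([ 0.03, -0.03,  0.  ]))
```

{"api": "apply_moves", "payload": {
  "targets": "0 -4 -2 0 0 0 8.5; 0 -8 -4 0 0 0 8.5; 0 -11.1 -4.9 0 0 0 8.5; 1 -11.1 -4.9 0 0 0 8.5; 3.2 -11.1 -4.9 0 0 0 7; 6 -11.1 -4.9 0 0 0 7; 8.5 -11.1 -4.9 0 0 0 7; 10.4 -11.1 -4.9 0 0 0 7; 10.4 -11.1 -4.9 0 0 0 7; 10.4 -11.1 -4.9 0 0 0 3.5; 10.4 -11.1 -4.9 0 0 0 3.5; 10.4 -11.1 -4.9 0 0 0 3.5",
  "force": 30
}}

```text
t: 13.7
tool_pos: [0.3818, -0.2979, 0.0293]
tcp_rot: [[0.001, 0.526, 0.85], [-0.001, 0.85, -0.526], [-1.0, -0.001, 0.002]]
force: [-0.8, 0.4, 0.2]
grip_width: 0.458
```

{"api": "apply_moves", "payload": {
  "targets": "0 0 0 0 0 0 3.5; 0 0 0 0 0 0 3.5; 0 0 0 0 0 0 3.5"
}}

```text
t: 14.0
tool_pos: [0.3816, -0.2978, 0.029]
tcp_rot: [[0.001, 0.527, 0.85], [-0.001, 0.85, -0.527], [-1.0, -0.0, 0.002]]
force: [-0.3, -0.5, 4.0]
grip_width: 0.454
```

{"api": "apply_moves", "payload": {
  "targets": "-1 0 0 0 0 0 3.5; -3.5 0 0 0 0 0 3.5; -6 0 0 0 0 0 3.5; -6 0 0 0 0 0 3.5; -6 0 0 0 0 0 3.5"
}}

```text
t: 14.5
tool_pos: [0.3813, -0.2977, 0.089]
tcp_rot: [[0.001, 0.527, 0.85], [-0.001, 0.85, -0.527], [-1.0, -0.001, 0.001]]
force: [-0.6, 0.4, -0.3]
grip_width: 0.458
```

Run:
```python
from h import *
s=status.sense()
print(s["tool_pos"],s["grip_width"],go(s,at(PUNC,0,71,89),PUNC[2]))
```

```text
[ 0.3813037  -0.2976534   0.08896755] 0.457889182494153 (array([-0.02, 11.18, -5.65]), array([0.03, 0.09, 0.03]))
```

{"api": "apply_moves", "payload": {
  "targets": "0 4 -2 0 0 0 3.5; 0 8 -4 0 0 0 3.5; 0 11.2 -5.6 0 0 0 3.5; 0 11.2 -5.6 0 0 0 3.5; 0 11.2 -5.6 0 0 0 3.5; 0 11.2 -5.6 0 0 0 3.5; 2 11.2 -5.6 0 0 0 3.5; 3.5 11.2 -5.6 0 0 0 3.5; 4.5 11.2 -5.6 0 0 0 3.5; 5.2 11.2 -5.6 0 0 0 3.5; 5.5 11.2 -5.6 0 0 0 3.5; 5.5 11.2 -5.6 0 0 0 3.5"
}}

```text
t: 15.7
tool_pos: [0.3927, -0.1733, 0.0334]
tcp_rot: [[0.0, 0.527, 0.85], [-0.0, 0.85, -0.527], [-1.0, -0.0, 0.001]]
force: [0.2, 0.4, -0.7]
grip_width: 0.457
```

Run:
```python
from h import *
s=status.sense()
print(s["tool_pos"],s["force"],s["grip_width"],go(s,at(PUNC,0,71,33),PUNC[2]))
```

```text
[ 0.39273206 -0.17325109  0.03342224] [ 0.21215434  0.42549215 -0.67777315] 0.4572442982556919 (array([ 0.04,  0.  , -0.07]), array([-0.  ,  0.03,  0.01]))
```

{"api": "apply_moves", "payload": {
  "targets": "0.1 0 0 0 0 0 3.5; 0.1 0 0 0 0 0 3.5; 0.1 0 0 0 0 0 5.5; 0.1 0 0 0 0 0 5.5; 0.1 0 0 0 0 0 5.5; 0 0 0 0 0 0 6.5; -3 0 0 0 0 0 6.5; -7 0 0 0 0 0 6.5; -10 0 0 0 0 0 8.5; -10 0 0 0 0 0 8.5; -10 0 0 0 0 0 8.5"
}}

```text
t: 16.8
tool_pos: [0.3929, -0.1729, 0.1338]
tcp_rot: [[0.002, 0.526, 0.85], [-0.001, 0.85, -0.526], [-1.0, -0.0, 0.002]]
force: [0.6, -0.1, 1.5]
grip_width: 0.995
```

Run:
```python
from h import *
s=status.sense()
im=cams.read_camera("side")[:,:,::-1]; c=im[120:300,130:430]
cv2.imwrite("pics/s7.png",cv2.convertScaleAbs(cv2.resize(c,None,fx=2.66,fy=2.66,interpolation=cv2.INTER_CUBIC),alpha=1.4))
# key hover: grip point (-16,0), jaws along key x
K=np.array([.5309,.1928,np.radians(42)]); print(go(s,at(K,-16,0,130),K[2]),np.round(s["joint_positions"],2))
```

```text
(array([ 0.36, 36.82, -7.97]), array([ 1.623e+01,  1.100e-01, -1.000e-02])) [-0.6   0.09 -0.48  1.   -0.   -0.05]
```

View pics/s7.png

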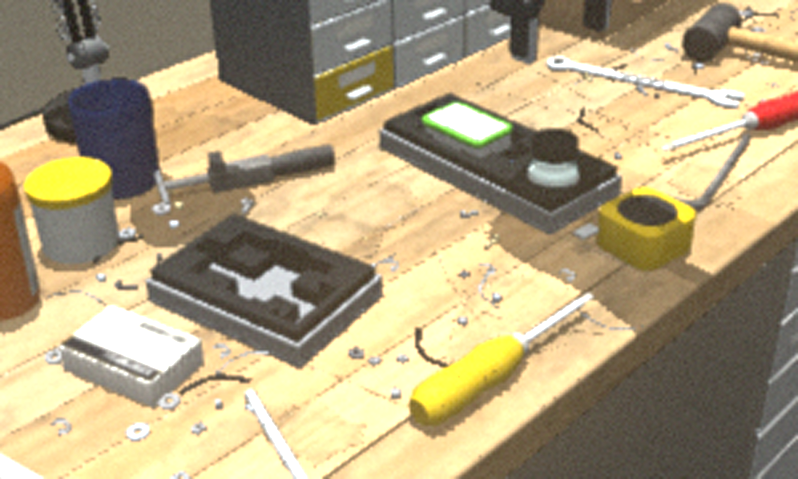

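Jar stands upright in its hole, (553,160) in the crop, and the tin is level at (467,123). On to the key.

{"api": "apply_moves", "payload": {
  "targets": "0.4 4 -1 2 0 0 8.5; 0.4 9 -2 4 0 0 8.5; 0.4 13.5 -3 6 0 0 8.5; 0.4 18 -4 8 0 0 8.5; 0.4 22.5 -5 10 0 0 8.5; 0.4 27 -6 12 0 0 8.5; 0.4 31 -7 14 0 0 8.5; 0.4 35 -7.7 16 0 0 8.5; 0.4 36.8 -8 16.2 0 0 8.5; 0.4 36.8 -8 16.2 0 0 8.5; 0.4 36.8 -8 16.2 0 0 8.5; 0.4 36.8 -8 16.2 0 0 8.5"
}}

```text
t: 18.05
tool_pos: [0.5171, 0.1813, 0.1283]
tcp_rot: [[-0.002, 0.743, 0.669], [-0.001, 0.669, -0.743], [-1.0, -0.002, -0.001]]
force: [0.0, -0.6, -0.0]
grip_width: 0.997
```

Run:
```python
from h import *
import pickle
s=status.sense(); pickle.dump(s,open("w8.pkl","wb")); im=cams.read_camera("wrist")[:,:,::-1]
cv2.imwrite("pics/w8.png",cv2.resize(im,None,fx=1.42,fy=1.42,interpolation=cv2.INTER_CUBIC)); print(s["tool_pos"])
```

```text
[0.51708104 0.18130878 0.12828329]
```

View pics/w8.png

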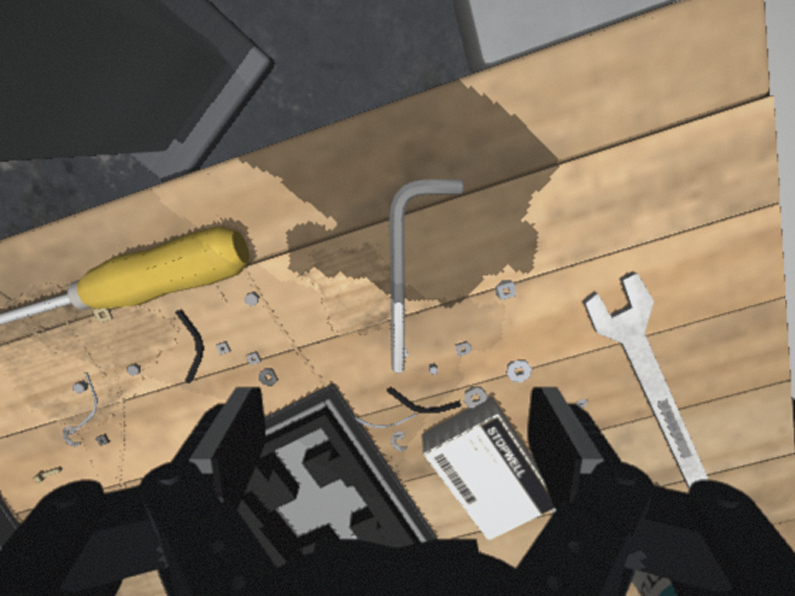

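Key seen with arm end (399,371), elbow (397,187), foot end (462,187); pads carton at (487,470).

Run:
```python
from h import *
import pickle
s=pickle.load(open("w8.pkl","rb")); KV=cam("wrist",s); 
p,r=fit(KV,np.array([(399,371),(397.5,187),(462,187)])/1.42,np.array([[-16,-60,5],[-16.5,55.5,5],[20.5,55.5,5]])/1e3,[.53,.193,.73])
print(p*1000,np.degrees(p[2]),r)
s=status.sense(); print(go(s,at(p,-16.5,0,3),p[2]))
```

```text
[528.78574406 194.03179098 739.9362539 ] 42.39522445711309 0.42492514897247907
(array([12.56,  0.08, -0.17]), array([-0.44, -0.03,  0.09]))
```

{"api": "apply_moves", "payload": {
  "targets": "3 0.05 -0.2 -0.4 0 0 3.5; 7 0.05 -0.2 -0.4 0 0 3.5; 10 0.05 -0.2 -0.4 0 0 3.5; 11.5 0.05 -0.2 -0.4 0 0 3.5; 12.2 0.05 -0.2 -0.4 0 0 3.5; 12.5 0.05 -0.2 -0.4 0 0 3.5; 12.5 0.05 -0.2 -0.4 0 0 3.5; 12.5 0.05 -0.2 -0.4 0 0 0; 12.5 0.05 -0.2 -0.4 0 0 0; 12.5 0.05 -0.2 -0.4 0 0 0; 12.5 0.05 -0.2 -0.4 0 0 0; 12.5 0.05 -0.2 -0.4 0 0 0",
  "force": 40
}}

```text
t: 19.3
tool_pos: [0.518, 0.1843, 0.0054]
tcp_rot: [[0.002, 0.738, 0.675], [-0.0, 0.675, -0.738], [-1.0, 0.001, 0.001]]
force: [-0.8, -0.8, 7.0]
grip_width: 0.046
```

{"api": "apply_moves", "payload": {
  "targets": "-1 0 0 0 0 0 0; -4 0 0 0 0 0 0; -8 0 0 0 0 0 0; -9 0 0 0 0 0 0; -9 0 0 0 0 0 0; -9 0 0 0 0 0 0"
}}

```text
t: 19.9
tool_pos: [0.5167, 0.1842, 0.0937]
tcp_rot: [[-0.001, 0.738, 0.675], [-0.0, 0.675, -0.738], [-1.0, -0.001, -0.0]]
force: [-0.6, 0.8, -0.9]
grip_width: 0.042
```

Run:
```python
from h import *
s=status.sense()
print(s["tool_pos"],s["grip_width"],go(s,at(BRAKE,0,0,95),BRAKE[2]),np.round(s["joint_positions"],2))
```

```text
[0.516711   0.18415754 0.09373331] 0.04245528652375624 (array([-0.13, -5.43, 16.46]), array([-28.76,  -0.03,   0.03])) [ 0.2   0.34 -0.26  0.97 -0.    1.03]
```

{"api": "apply_moves", "payload": {
  "targets": "0 -1 4 -7 0 0 0; 0 -2.5 8 -14 0 0 0; 0 -4 12 -21 0 0 0; 0 -5.4 16.4 -28.8 0 0 0; 0 -5.4 16.4 -28.8 0 0 0; 0 -5.4 16.4 -28.8 0 0 0; 0 -5.4 16.4 -28.8 0 0 0; 0 -5.4 16.4 -28.8 0 0 0"
}}

```text
t: 20.7
tool_pos: [0.5869, 0.028, 0.0935]
tcp_rot: [[-0.002, 0.321, 0.947], [0.0, 0.947, -0.321], [-1.0, -0.0, -0.002]]
force: [-0.7, 0.3, -0.2]
grip_width: 0.043
```

Run:
```python
from h import *
import pickle
s=status.sense(); pickle.dump(s,open("w9.pkl","wb")); im=cams.read_camera("wrist")[:,:,::-1]
KV=cam("wrist",s); o=cv2.resize(im,None,fx=1.42,fy=1.42,interpolation=cv2.INTER_CUBIC); draw(o,KV,BRAKE,"brake",1.42)
cv2.imwrite("pics/w9.png",o); print(s["tool_pos"],s["grip_width"],go(s,at(BRAKE,0,0,95),BRAKE[2]))
```

```text
[0.58687833 0.02798601 0.09350583] 0.04298312218794307 (array([-0.15, -0.15,  0.14]), array([ 0.09, -0.1 ,  0.02]))
```

View pics/w9.png

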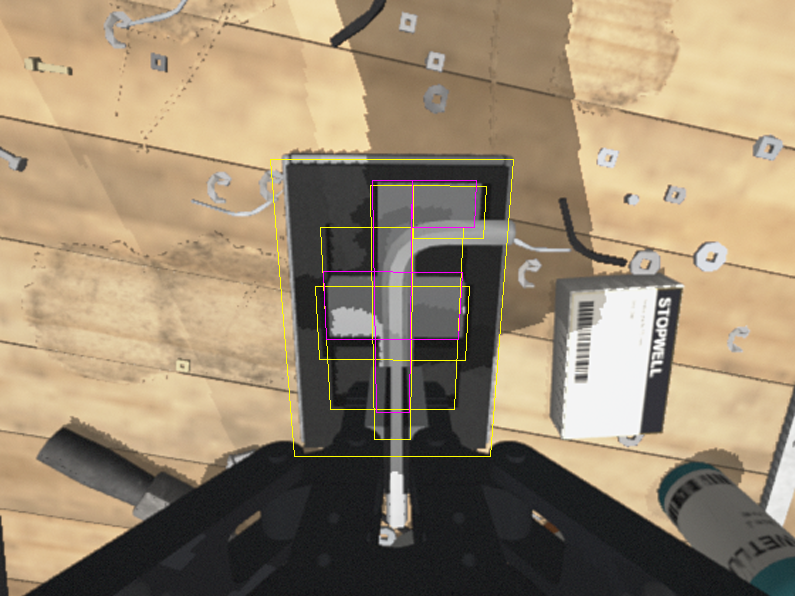

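Run:
```python
from h import *
import pickle
s=pickle.load(open("w9.pkl","rb")); KV=cam("wrist",s)
P=back(KV,np.array([(500,233),(513,233),(395,290),(396,350)])/1.42,s["tool_pos"][2]+.003)
R=np.array(s["tcp_rot"]); print((P-s["tool_pos"])@R*1000)
c,q=np.cos(BRAKE[2]),np.sin(BRAKE[2]); d=P[:,:2]-BRAKE[:2]; print(np.c_[d@[c,q],d@[-q,c]]*1000)
```

```text
[[ -2.90788494  32.03936235 -56.13419177]
 [ -2.90913656  35.98366009 -56.13139911]
 [ -2.93092961   0.15847529 -37.95082844]
 [ -2.96904137   0.46267796 -17.07977354]]
[[33.46806308 57.56733332]
 [37.41236025 57.57105979]
 [ 1.61728197 39.33127192]
 [ 1.95599201 18.4607137 ]]
```

{"api": "apply_moves", "payload": {
  "targets": "0 -0.15 0.2 0 0 0 0; 2 -0.15 0.2 0 0 0 0; 4.5 -0.15 0.2 0 0 0 0; 6 -0.15 0.2 0 0 0 0; 7 -0.15 0.2 0 0 0 0; 7.6 -0.15 0.2 0 0 0 0; 8 -0.15 0.2 0 0 0 0; 8.3 -0.15 0.2 0 0 0 0; 8.3 -0.15 0.2 0 0 0 0; 8.3 -0.15 0.2 0 0 0 0"
}}

```text
t: 21.75
tool_pos: [0.5898, 0.0245, 0.0118]
tcp_rot: [[0.001, 0.322, 0.947], [-0.0, 0.947, -0.322], [-1.0, 0.0, 0.001]]
force: [-0.4, -1.2, 0.4]
grip_width: 0.037
```

{"api": "apply_moves", "payload": {
  "targets": "0.2 0 -0.1 0 0 0 0; 0.2 0 -0.1 0 0 0 0; 0.2 0 -0.1 0 0 0 0; 0.2 0 -0.1 0 0 0 2.5; 0.2 0 -0.1 0 0 0 2.5; 0.2 0 -0.1 0 0 0 2.5; -0.5 0 -0.1 0 0 0 2.5; -4 0 -0.1 0 0 0 2.5; -8 0 -0.1 0 0 0 5; -11 0 -0.1 0 0 0 8.5; -11 0 -0.1 0 0 0 8.5; -11 0 -0.1 0 0 0 8.5"
}}

```text
t: 22.95
tool_pos: [0.5892, 0.0249, 0.1225]
tcp_rot: [[0.002, 0.322, 0.947], [-0.0, 0.947, -0.322], [-1.0, 0.001, 0.002]]
force: [-0.4, 0.1, -0.9]
grip_width: 0.949
```

Run:
```python
from h import *
import pickle
s=status.sense(); pickle.dump(s,open("w10.pkl","wb")); im=cams.read_camera("wrist")[:,:,::-1]
o=cv2.resize(im,None,fx=1.42,fy=1.42,interpolation=cv2.INTER_CUBIC)
cv2.imwrite("pics/w10.png",o); print(s["tool_pos"],s["grip_width"],s["force"])
```

```text
[0.58915912 0.02491612 0.12250543] 0.9494697431421038 [-0.35675341  0.05746004 -0.87230577]
```

View pics/w10.png

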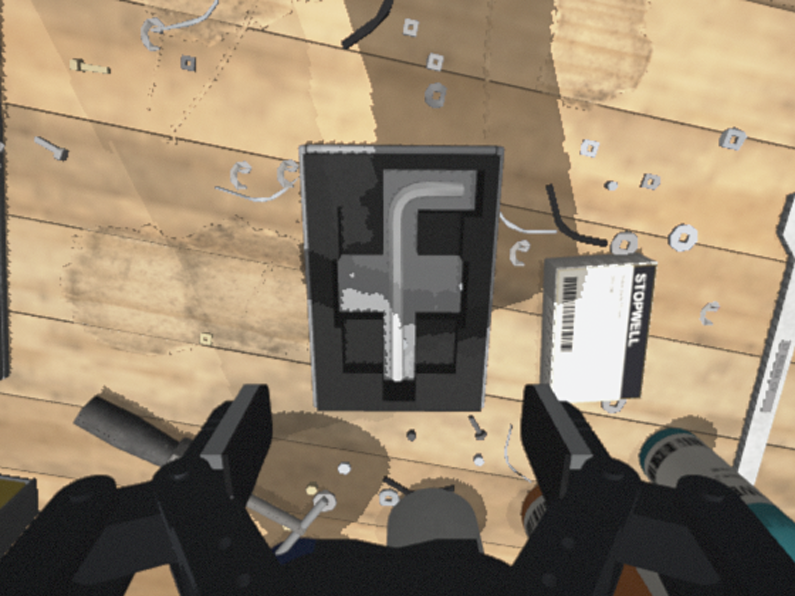

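Key lies in the L groove, arm (400,200–380), foot to (475,187). Now the pads carton.

Run:
```python
from h import *
s=status.sense(); print(go(s,[.649,.121,.15],np.radians(74.5)))
print("teal base",back(cam("top"),[(188,100),(180,85)],0.0), back(cam("top"),[(180,82)],0.09))
```

```text
(array([-2.89, 11.05,  2.67]), array([-3.27, -0.01,  0.01]))
teal base [[0.75606042 0.16469207 0.        ]
 [0.79020949 0.18189816 0.        ]] [[0.76792314 0.16115718 0.09      ]]
```

{"api": "apply_moves", "payload": {
  "targets": "-1.5 2.5 0.7 -1 0 0 8.5; -2.9 6 1.5 -2 0 0 8.5; -2.9 9 2.2 -3.3 0 0 8.5; -2.9 11 2.7 -3.3 0 0 8.5; -2.9 11 2.7 -3.3 0 0 8.5; -2.9 11 2.7 -3.3 0 0 8.5; -2.9 11 2.7 -3.3 0 0 8.5"
}}

```text
t: 23.7
tool_pos: [0.6483, 0.1197, 0.149]
tcp_rot: [[-0.003, 0.267, 0.964], [-0.001, 0.964, -0.267], [-1.0, -0.001, -0.002]]
force: [-0.0, -0.7, 0.5]
grip_width: 0.997
```

Run:
```python
from h import *
import pickle
s=status.sense(); pickle.dump(s,open("w11.pkl","wb")); im=cams.read_camera("wrist")[:,:,::-1]
o=cv2.resize(im[90:310,130:430],None,fx=2.6,fy=2.6,interpolation=cv2.INTER_CUBIC)
cv2.imwrite("pics/w11.png",o); print(s["tool_pos"],s["grip_width"],s["force"])
```

```text
[0.64828558 0.11965036 0.14904371] 0.9970792065689404 [-0.03476499 -0.6988655   0.51554728]
```

View pics/w11.png

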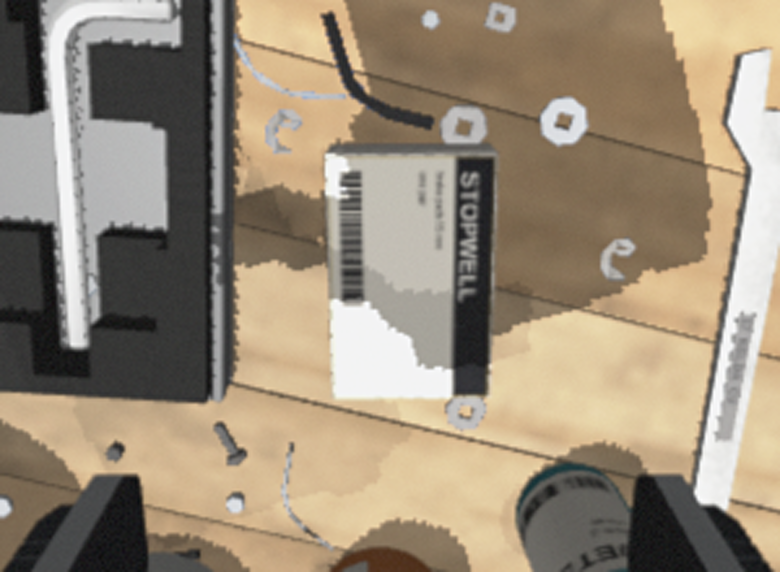

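Carton top corners in the crop: (334,399), (487,395), (496,157), (327,153); clear of neighbours.

Run:
```python
from h import *
import pickle
s=pickle.load(open("w11.pkl","rb")); KV=cam("wrist",s)
p,r=fit(KV,np.array([(334,399),(487,395),(496,157),(327,153)])/2.6+[130,90],rect(55,85,23),[.649,.121,1.3])
print(p[:2],np.degrees(p[2]),r)
s=status.sense(); print(go(s,[p[0],p[1],.006],p[2]))
```

```text
[0.64993089 0.12780299] 74.63387464452529 1.227720218230957
(array([14.35,  0.85, -0.06]), array([-0.16, -0.09,  0.05]))
```

{"api": "apply_moves", "payload": {
  "targets": "2 0.85 0 0 0 0 8; 6 0.85 0 0 0 0 8; 10 0.85 0 0 0 0 8; 12.5 0.85 0 0 0 0 8; 14 0.85 0 0 0 0 8; 14.3 0.85 0 0 0 0 8; 14.3 0.85 0 0 0 0 8; 14.3 0.85 0 0 0 0 4.8; 14.3 0.85 0 0 0 0 4.8; 14.3 0.85 0 0 0 0 4.8; 14.3 0.85 0 0 0 0 4.8; 14.3 0.85 0 0 0 0 4.8",
  "force": 25
}}

```text
t: 24.95
tool_pos: [0.6532, 0.1286, 0.0094]
tcp_rot: [[0.004, 0.267, 0.964], [-0.0, 0.964, -0.267], [-1.0, 0.001, 0.003]]
force: [-0.1, -1.0, 6.2]
grip_width: 0.638
```

{"api": "apply_moves", "payload": {
  "targets": "-1 0 0 0 0 0 4.8; -4 0 0 0 0 0 4.8; -8 0 0 0 0 0 4.8; -9 0 0 0 0 0 4.8; -9 0 0 0 0 0 4.8; -9 0 0 0 0 0 4.8"
}}

```text
t: 25.55
tool_pos: [0.6511, 0.1286, 0.0966]
tcp_rot: [[-0.001, 0.267, 0.964], [-0.0, 0.964, -0.267], [-1.0, -0.0, -0.001]]
force: [0.5, -0.5, -2.5]
grip_width: 0.632
```

Run:
```python
from h import *
s=status.sense()
print(s["tool_pos"],s["grip_width"],go(s,at(BRAKE,0,0,96),BRAKE[2]),np.round(s["joint_positions"],2))
```

```text
[0.65114381 0.12862141 0.09658865] 0.6317142900682327 (array([  0.07, -11.57,  -3.38]), array([ 3.33, -0.05,  0.02])) [ 0.07  0.55  0.07  1.09 -0.    0.34]
```

{"api": "apply_moves", "payload": {
  "targets": "0 -3 -1 1.5 0 0 4.8; 0 -7 -2 3.3 0 0 4.8; 0 -10 -3 3.3 0 0 4.8; 0 -11.6 -3.2 3.3 0 0 4.8; 0 -11.6 -3.2 3.3 0 0 4.8; 0 -11.6 -3.2 3.3 0 0 4.8; 0 -11.6 -3.2 3.3 0 0 4.8; 0 -11.6 -3.2 3.3 0 0 4.8"
}}

```text
t: 26.35
tool_pos: [0.5904, 0.0263, 0.097]
tcp_rot: [[0.0, 0.321, 0.947], [0.0, 0.947, -0.321], [-1.0, 0.0, 0.0]]
force: [0.6, -0.3, -1.6]
grip_width: 0.634
```

Run:
```python
from h import *
import pickle
s=status.sense(); pickle.dump(s,open("w12.pkl","wb")); im=cams.read_camera("wrist")[:,:,::-1]
o=cv2.resize(im[150:370,130:430],None,fx=2.6,fy=2.6,interpolation=cv2.INTER_CUBIC)
KV=cam("wrist",s)
def d(L,col):
    q=np.round((proj(KV,L)-[130,150])*2.6).astype(int); cv2.polylines(o,[q.reshape(-1,1,2)],True,col,1)
R=np.array(s["tcp_rot"]); yaw=np.arctan2(R[1,1],R[0,1]); z=s["tool_pos"][2]+.0145
c=rect(55,85,0); c[:,2]=z; d(world([s["tool_pos"][0],s["tool_pos"][1],yaw],c),(0,0,255))
for L in OUT["brake"][:3]: d(world(BRAKE,L),(0,255,255))
cv2.imwrite("pics/w12.png",o); print(s["tool_pos"],s["grip_width"],go(s,at(BRAKE,0,0,96),BRAKE[2]))
```

```text
[0.59041664 0.02626905 0.09699316] 0.6342341464517263 (array([ 0.1 , -0.1 , -0.25]), array([ 0.1 ,  0.  , -0.01]))
```

View pics/w12.png

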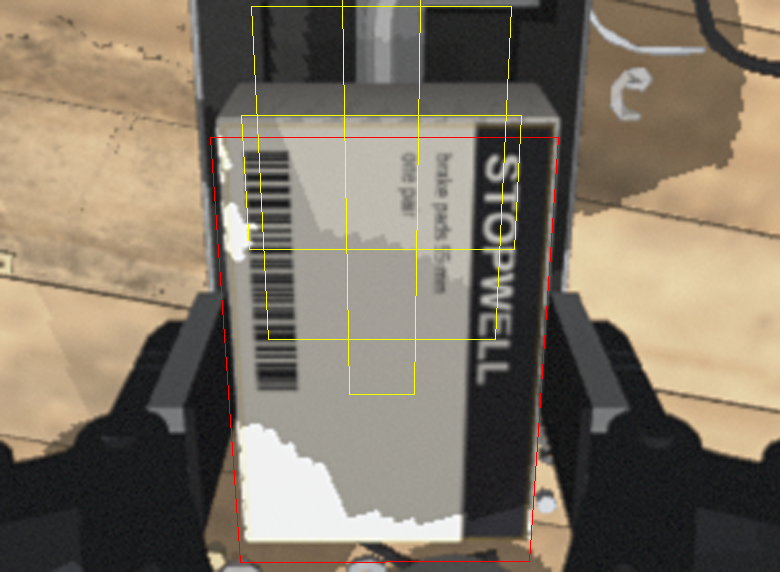

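Carton hangs 3.7 mm toward the foot end of the grip (top edge at row 120 against the drawn 137), so I correct by +0.12 cm along tool z and lower it.

{"api": "apply_moves", "payload": {
  "targets": "0 -0.1 0.1 0 0 0 4.8; 2 -0.1 0.1 0 0 0 4.8; 4 -0.1 0.1 0 0 0 4.8; 5.3 -0.1 0.1 0 0 0 4.8; 6 -0.1 0.1 0 0 0 4.8; 6.5 -0.1 0.1 0 0 0 4.8; 6.9 -0.1 0.1 0 0 0 4.8; 6.9 -0.1 0.1 0 0 0 4.8; 6.9 -0.1 0.1 0 0 0 4.8"
}}

```text
t: 27.3
tool_pos: [0.5909, 0.024, 0.0288]
tcp_rot: [[0.001, 0.322, 0.947], [-0.0, 0.947, -0.322], [-1.0, 0.0, 0.001]]
force: [-0.3, 0.4, -0.6]
grip_width: 0.638
```

Run:
```python
from h import *
cams.read_camera("side"); s=status.sense(); print(s["tool_pos"],s["force"],go(s,at(BRAKE,0,-3.5,25),BRAKE[2]))
```

```text
[0.59102659 0.02400985 0.02888257] [-0.64717969  0.21906348 -1.63609039] (array([ 0.39,  0.09, -0.03]), array([ 0.03,  0.06, -0.01]))
```

{"api": "apply_moves", "payload": {
  "targets": "0.2 0.1 0 0 0 0 4.8; 0.4 0.1 0 0 0 0 4.8; 0.4 0.1 0 0 0 0 4.8; 0.4 0.1 0 0 0 0 4.8; 0.4 0.1 0 0 0 0 4.8"
}}

```text
t: 27.85
tool_pos: [0.5916, 0.0251, 0.0264]
tcp_rot: [[0.002, 0.322, 0.947], [-0.0, 0.947, -0.322], [-1.0, 0.001, 0.002]]
force: [-3.7, 0.2, 12.0]
grip_width: 0.632
```

{"api": "apply_moves", "payload": {
  "targets": "-0.1 0 0 0 0 0 6.2; -0.1 0 0 0 0 0 6.2; -0.1 0 0 0 0 0 6.2; -0.1 0 0 0 0 0 6.2; -1 0 0 0 0 0 6.4; -4 0 0 0 0 0 6.6; -8 0 0 0 0 0 8.5; -11 0 0 0 0 0 8.5; -11 0 0 0 0 0 8.5; -11 0 0 0 0 0 8.5"
}}

```text
t: 28.85
tool_pos: [0.5915, 0.025, 0.1355]
tcp_rot: [[0.002, 0.322, 0.947], [-0.0, 0.947, -0.322], [-1.0, 0.0, 0.002]]
force: [-0.4, -0.1, 0.1]
grip_width: 0.995
```

Run:
```python
from h import *
s=status.sense(); KV=cam("wrist",s)
w=cams.read_camera("wrist")[:,:,::-1][60:320,150:410]; sd=cams.read_camera("side")[:,:,::-1][130:280,170:400]
a=cv2.resize(w,(400,400),interpolation=cv2.INTER_CUBIC); b=cv2.resize(sd,(400,261),interpolation=cv2.INTER_CUBIC)
b=cv2.copyMakeBorder(b,0,139,0,0,cv2.BORDER_CONSTANT); k=400/260
for L in [sh(0,0,64,94,29),sh(0,0,55,85,40)]:
    q=np.round((proj(KV,world(BRAKE,L))-[150,60])*k).astype(int); cv2.polylines(a,[q.reshape(-1,1,2)],True,(0,255,255),1)
cv2.imwrite("pics/w13.png",np.hstack([a,cv2.convertScaleAbs(b,alpha=1.3)])); print(s["tool_pos"],s["force"],s["grip_width"],s["t"])
```

```text
[0.59154907 0.02496156 0.13546196] [-0.41428116 -0.05500136  0.12659763] 0.9946336381896154 28.85
```

View pics/w13.png

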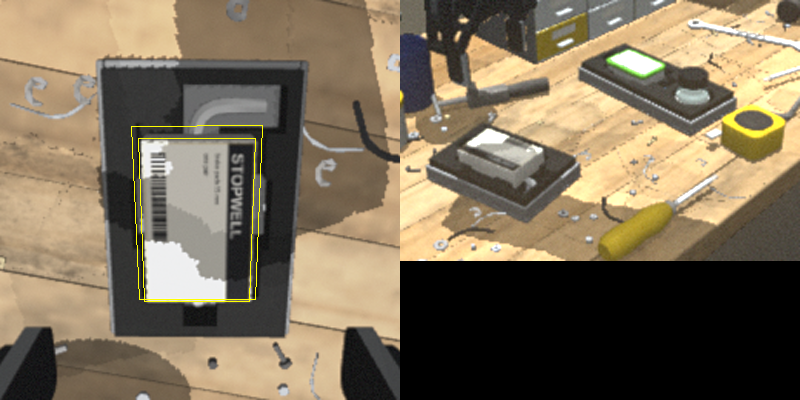

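Carton matches its predicted seated outline, (140–255, 140–300) against the drawn rectangle. The side view shows it, the tin and the jar level and upright. The gripper is clear, so I hand in.

```bash
python3 -c "
from plant import ticket; print(ticket.hand_in())"
```

```text
the job is handed in; nothing more can be done
None
```

Both loan kits are made up and the job is handed in at about 29 s of the 115 s allowed. I placed the lever, tin, jar, key and pads in that order.

**Last checks:**
- **Lever and key:** the wrist pictures taken after release show each lying in its groove.
- **Tin:** it met the recess floor at the expected height, about 17 mm by the gripper. It sits about 2 mm off centre, inside the 4.5 mm clearance.
- **Pads:** the carton also met its floor at about 17 mm, and its outline matches the drawn seated position.
- **Jar:** it stands upright in the round hole in the side views.
- **Gripper:** it was open and about 10 cm clear of everything at hand-in.

**Disagreements:** the first top-camera estimate of the carton was 7 mm off the close wrist view, so I used the wrist view. The gripper reading was about 4 mm on the 8 mm key and 39 mm on the 44 mm jar. The key showed firmly held in the pictures and the jar went in without trouble.

I did not press anything down after release. That everything is fully home rests on the contact heights for the tin and pads, and on the pictures for the rest.

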